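Empty the tipping pan of gear blanks into the top drawer

TASK

Pull the top drawer of the little wooden cabinet all the way out to its stop, then tip the pan on top of the cabinet by its red bar so that all three gear blanks slide into that drawer. Lower the pan gently until it lies flat again, without letting it fall, and leave the drawer fully out; keep the lower drawer shut and do not disturb the can, bottle, wrench and grey tub.

Things in the scene. Friction and masses are not known exactly. Their poses are not given: they have to be found in the camera images.
- cabinet: Fixed pale wooden bench-top cabinet, 240 (x) x 240 (y) x 150 high, two drawers one above the other and a tipping pan on top. Origin: centre of its underside, on the bench. Its own -x axis points out of its front (the way the drawers open), y along its front, z up. Its place and yaw vary.
- top_drawer (a joint): Top drawer, m pulled out: 0 shut, 0.160 at its stop; starts shut or up to 30 mm ajar. Slides level along the cabinet's -x with 2 N of friction plus 8 N per m/s, stays where it is left. Its wooden front is 236 wide, 15 thick, its outer face at x = -135 mm in the cabinet frame when shut, from 79 to 147 mm above the bench.
- top_drawer_handle (a point): Middle of the bar of the top drawer's steel bow handle: round bar 10 mm thick, 114 long along the cabinet's y, 130 mm above the bench. Its axis is 45 mm ahead of the drawer's face, leaving a 40 mm gap behind it, open from above: closed fingers can hook in, or it can be pinched from above. Axes as the cabinet's.
- top_drawer_floor (a point): Centre of the top drawer's inner floor, 88 mm above the bench; inside 204 (x) x 188 (y); side and back walls rise 47 mm above the floor, the front panel 59 mm. With the drawer fully out its front 160 mm stand clear of the cabinet, right below the pan's lip. Axes as the cabinet's.
- lower_drawer (a joint): Lower drawer, m pulled out; 0 = shut, as it starts. Its smaller bow handle is 41 mm above the bench and 28 mm off its face. To be left shut.
- pan (a joint): Aluminium tipping pan on the cabinet, rad: 0 flat, 1.1 at its stop, tipped forward over the drawer: its rear rises and swings to the cabinet's -x. Inside 149 (x) x 168 (y), floor 4 thick, side walls 28 high, rear wall 34 high, front open. 0.4 kg, almost frictionless hinge: it falls back flat when let go. About 6 to 12 N of level pull at the bar start it; gears slide out by 1.0 rad at the latest.
- pan_hinge (a point): Fixed: middle of the pan's hinge line, on the cabinet's front top edge, 154 mm above the bench, 118 mm ahead of (cabinet -x) the cabinet's centre. The hinge line runs along the cabinet's y; the pan's lip reaches 12 mm ahead of it.
- pan_bar (a point): Middle of the pan's red round bar, 12 mm thick, 160 long along the cabinet's y, on two posts (134 mm clear between them) over the pan's rear. With the pan flat it is 92 mm above and 153 mm behind (cabinet +x) the hinge line; it turns with the pan. Closed fingers set behind it can pull it forward, or it can be pinched from above. Open space behind it and 48 mm below it.
- gear_a: The bright steel gear blank, a disc 62 across and 20 thick, 0.1 to 0.2 kg, lying flat in the pan at the start; origin at the centre of its underside as it starts.
- gear_b: The brass gear blank, same size and origin, also in the pan.
- gear_c: The dark steel gear blank, same size and origin, also in the pan.
- can: Blue can, 66 across, 110 high, standing on the bench; origin at its base. Not to be disturbed.
- bottle: Yellow bottle, 56 across, 150 high, standing on the bench; origin at its base. Not to be disturbed.
- wrench: Steel wrench, 170 long, lying on the bench; origin near its middle. Not to be disturbed.
- tub: Open grey plastic tub, 130 x 90 x 50 high, standing on the bench; origin at the centre of its underside. Not to be disturbed.
Mind the look-alikes: they are no part of the job. There is more than one size of the gear_b; the job needs the smaller.

How it is judged:
By the outcome, as a careful person would: the job done as asked, in the order asked, and still so for the second after the job is handed in, with the robot touching nothing.
It also fails if it takes over 64 s, if anything falls off the work surface, if the arm or the gripper's body presses on something with over 40 N, if the wrist force passes 120 N, or if a joint passes its speed limit or range.

ROBOT

A 7-joint arm with a two-finger parallel gripper is mounted at the origin on the work surface. World frame = base frame: x ahead of the robot, y to its left, z up, the work surface at z = 0. Lengths are in m, angles in rad, forces in N, time in s.
With the tool pointing down it reaches from about 0.425 to 0.875 m from the base axis. Payload 4.7 kg.
Tool frame: the origin (TCP) lies between the finger pads; the fingertips stand 22 mm ahead of it and the grasp point (between the pads) lies 3 mm ahead of it (env.finger_overhang is the distance from the TCP to the fingertips, in m); z points along the fingers, y is the direction in which the jaws open and shut (so a half turn about z gives the same grasp; the last joint's range is limited). The gripper opens to 87 mm and grips with 3 to 60 N. Pads are 19 mm wide; open, the fingers measure 117 mm over their backs; the gripper's body (75 mm by 190 mm) begins 51 mm behind the grasp point.
Start: joints at [1.174, 0.321, -0.07, 1.45, 0.023, 1.371, -0.057], TCP at [0.26, -0.596, 0.245] pointing down, gripper open.
Joint ranges: [-2.86, 2.86], [-0.3, 2.09], [-1.38, 1.24], [0.06, 2.45], [-1.56, 4.7], [0.09, 2.05], [-2.69, 2.69]. Speed limits (rad/s): [2.57, 2.57, 3.14, 3.14, 3.14, 3.14, 3.14].

INTERFACE

Orientations are given as a unit quaternion [w, x, y, z].
In Python, from station import env gives the robot as it stands.
- The arm moves only by the tool carry_out, never from a script. Its argument "targets" is a list of rows, each an object with "linear": the shift along the tool's x, y, z scaled (see below), a list of three; "turn": the turn, a rotation vector about the tool's x, y, z scaled (see below), a list of three; "claw": the opening, from -1 (shut) to 1 (fully open). In form: [{"linear": [x, y, z], "turn": [rx, ry, rz], "claw": claw}, ...]. A call has exactly 5 rows; each row is the pose to reach, as a shift and turn from the pose commanded when the call began, along the tool's axes at that moment; what a row does not reach only later rows make up. The controller multiplies each number of a shift by 0.8 m and each number of a turn by pi/4 rad. A row lasts 1/10 s, in which the tool goes at most 50 mm and 8.59 degrees, less where a joint would pass 70% of its speed; a pose out of reach is approached as far as the arm can. A call with a number of a shift or a turn outside -1 to 1 is refused whole. A call with a gripper value outside its range is refused whole. The fingers move at their own pace and stop on an object; "force" is the grip in N (left out, the last holds). Time passes only in rows, so rows that repeat a pose let the fingers close, or fill a call up. It gives the time, the measured TCP pose, the force and the opening at its end, in the units of the state.
- env.sense(): the state, without advancing time (a new reading comes with each control period).
- env.grab_frame(name): name is "scene" or "top" or "wrist"; returns the picture (400x640x3 uint8, red, green, blue); there is no depth.
- env.get_calibration(name): a dict with "intrinsics" (3x3 intrinsics, pixels), "R" (3x3) and "t" (3): a world point X has camera coordinates R X + t. Camera axes: x right, y down, z forward; pixel columns grow to the right and rows downward; lengths in m; the calibration is good to about 2 mm. A picture is of the moment at which its call begins: read the wrist's pose just before it. get_calibration takes no time and is no camera call; for the wrist camera it gives the pose at the moment of the call.
- env.job_done(): hands the job in, once; it reports no verdict.
Trained networks look in the newest picture that a camera, given by its name, has taken for a name from the list of things; names that differ only in an ending like _2 or _b are one class to them, and where a whole thing is asked for, a point or a joint stands for the part that bears it (a point fixed in the world has none). Each returns a list of dicts, best first, with "confidence" (0 to 1); they miss things now and then, are a little off and sometimes report something else, mostly with a low value. They report only what shows in the picture. A call takes as long as a camera call. They do not tell look-alikes from the thing itself.
- env.look_for(camera, query): "location" ([column, row] in pixels, amid what is visible of it).
- env.place_of(camera, query): "location" ([column, row] in pixels: a listed point, or the origin of a listed thing).
The state is a dict: "clock": time; "joint_pos": joint angles; "qvel": joint speeds; "joint_torque": joint torques, N m; "tool_pos": TCP position; "ee_rot": TCP orientation; "contact_force": force on the tool from outside, world axes, zero at the start; "moment": the same for the moment, N m; "finger_gap": finger opening in m.
Only numpy, scipy, OpenCV 4.12 (cv2) and the standard library are available. Lean on these libraries where they do the work, as an engineer would, in place of code of your own. Each camera call takes 0.05 s, during which the arm holds its last target.

## Working session

There is one attempt and no reset: what is moved stays moved. The work goes in short steps, Python scripts to look and compute and a tool call to move; the robot and the scene stay as the last step left them, time stands still between calls to the robot, and variables do not carry over. Pictures are saved under pics/ and viewed, and the job is handed in when it is done.

Besides the shell and the picture viewer there is one more tool, called as a command line: name --argument value ..., lists and objects as JSON in quotes. carry_out: Moves the arm, as the interface text tells. Its arguments: {"type":"object","properties":{"targets":{"type":"array"},"force":{"type":"number"}},"required":["targets"]}

```bash
ls; mkdir -p pics; python3 - <<'E'
from station import env
import cv2
s=env.sense(); print({k:(v if not hasattr(v,'round') else v.round(4) if hasattr(v,'shape') else v) for k,v in s.items()})
for n in ["scene","top"]:
    im=env.grab_frame(n); cv2.imwrite(f"pics/{n}0.png",im[:,:,::-1])
    for q in ["cabinet","top_drawer_handle","pan_hinge","pan_bar","gear_a","gear_b","top_drawer_floor","can","bottle","wrench","tub"]:
        print(n,q,[([round(float(c)) for c in d["location"]],round(float(d["confidence"]),2)) for d in env.place_of(n,q)][:5])
print(env.sense()["clock"])
E
```

```text
pics
{'clock': 0.0, 'joint_pos': array([ 1.1741,  0.3218, -0.0701,  1.4517,  0.0226,  1.3708, -0.0569]), 'qvel': array([-0.0002,  0.001 ,  0.0006, -0.0023, -0.    ,  0.0001,  0.0007]), 'joint_torque': array([-2.00000e-04, -4.91295e+01, -4.04100e-01, -3.12525e+01,
       -6.38000e-02,  4.38000e-02,  2.00000e-04]), 'tool_pos': array([ 0.2593, -0.5955,  0.2435]), 'ee_rot': array([-9.00e-04,  9.79e-01,  2.04e-01, -2.00e-04]), 'contact_force': array([-0.2477, -0.0622, -0.3621]), 'moment': array([ 0.0324, -0.0297, -0.0207]), 'finger_gap': 0.0871617642156784}
scene cabinet []
scene top_drawer_handle []
scene pan_hinge [([381, 186], 0.86)]
scene pan_bar []
scene gear_a [([325, 223], 0.92), ([402, 178], 0.83), ([393, 203], 0.76), ([429, 192], 0.62)]
scene gear_b [([325, 223], 0.92), ([402, 178], 0.83), ([393, 203], 0.76), ([429, 192], 0.62)]
scene top_drawer_floor []
scene can []
scene bottle [([352, 291], 0.66)]
scene wrench [([260, 145], 0.74)]
scene tub [([212, 201], 0.74)]
top cabinet []
top top_drawer_handle [([277, 234], 0.68)]
top pan_hinge [([248, 229], 0.83)]
top pan_bar []
top gear_a [([234, 210], 0.97), ([223, 244], 0.81), ([197, 232], 0.8), ([310, 206], 0.75)]
top gear_b [([234, 210], 0.97), ([223, 244], 0.81), ([197, 232], 0.8), ([310, 206], 0.75)]
top top_drawer_floor []
top can [([210, 140], 0.88)]
top bottle [([257, 145], 0.81), ([195, 233], 0.38)]
top wrench [([419, 280], 0.79)]
top tub [([436, 189], 0.77)]
1.2
```

View pics/scene0.png

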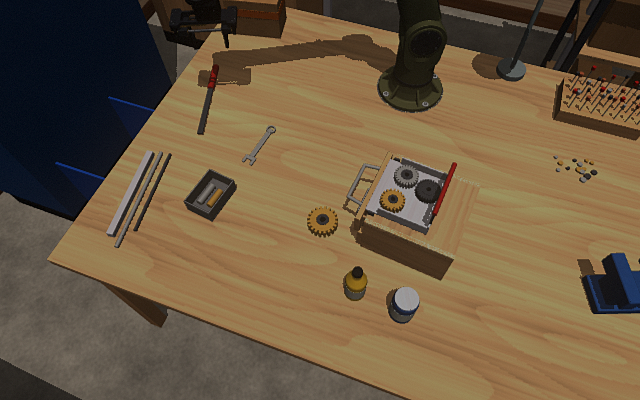

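View pics/top0.png

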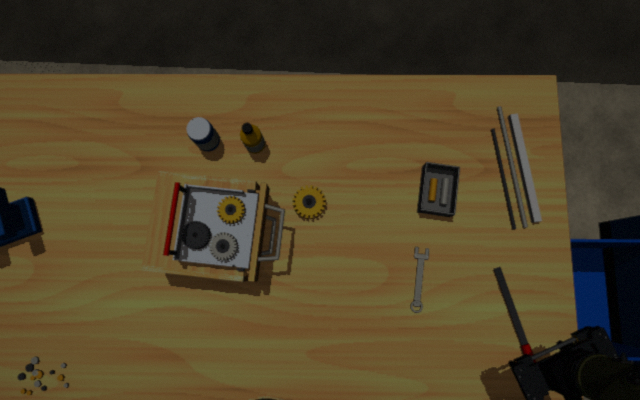

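```bash
python3 - <<'E'
from station import env
for n in ["scene","top","wrist"]:
    c=env.get_calibration(n); print(n,c["intrinsics"],c["R"].round(4),c["t"].round(4), (-c["R"].T@c["t"]).round(3))
E
```

```text
scene [[454.65055214   0.         321.62641101]
 [  0.         454.65055214 196.68873588]
 [  0.           0.           1.        ]] [[-0.3458  0.9383 -0.007 ]
 [ 0.8084  0.2941 -0.5099]
 [-0.4764 -0.182  -0.8602]] [ 0.3115 -0.3881  1.6074] [1.187 0.114 1.187]
top [[459.78911216   0.         315.81803645]
 [  0.         459.78911216 193.70956996]
 [  0.           0.           1.        ]] [[ 0.0093 -0.9999 -0.013 ]
 [-0.9854 -0.007  -0.1699]
 [ 0.1698  0.0144 -0.9854]] [-0.1279  0.6265  1.1459] [ 0.424 -0.14   1.234]
wrist [[286.64115388   0.         315.60523944]
 [  0.         286.64115388 197.5849033 ]
 [  0.           0.           1.        ]] [[ 3.996e-01 -9.167e-01 -9.000e-04]
 [-8.762e-01 -3.823e-01  2.936e-01]
 [-2.695e-01 -1.165e-01 -9.559e-01]] [-0.6495 -0.0356  0.3917] [ 0.334 -0.563  0.384]
```

The pictures show the cabinet at about (385,200) in scene and (215,228) in top, with its front facing world −y. There are two brass gears: the small one is in the pan (scene 393,203; top 234,210) and a bigger one lies on the bench (scene 322,222; top 310,203). I want the one in the pan. The steel and dark gears show up only in the pan. Next, close crops to check this.

```bash
python3 - <<'E'
import cv2
a=cv2.imread("pics/scene0.png")[135:285,290:490]; cv2.imwrite("pics/scene0c.png",cv2.resize(a,None,fx=4,fy=4,interpolation=cv2.INTER_CUBIC))
a=cv2.imread("pics/top0.png")[155:295,130:330]; cv2.imwrite("pics/top0c.png",cv2.resize(a,None,fx=4,fy=4,interpolation=cv2.INTER_CUBIC))
E
```

```text
(no output)
```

View pics/scene0c.png

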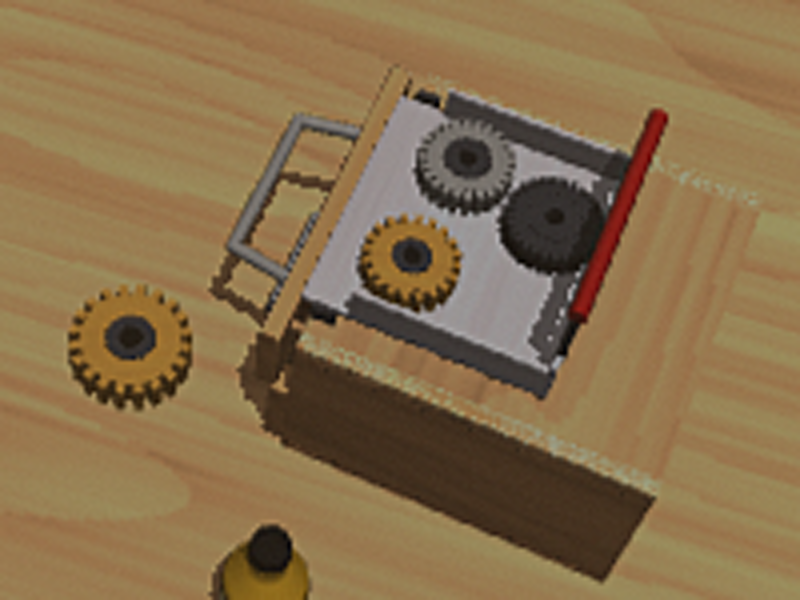

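View pics/top0c.png

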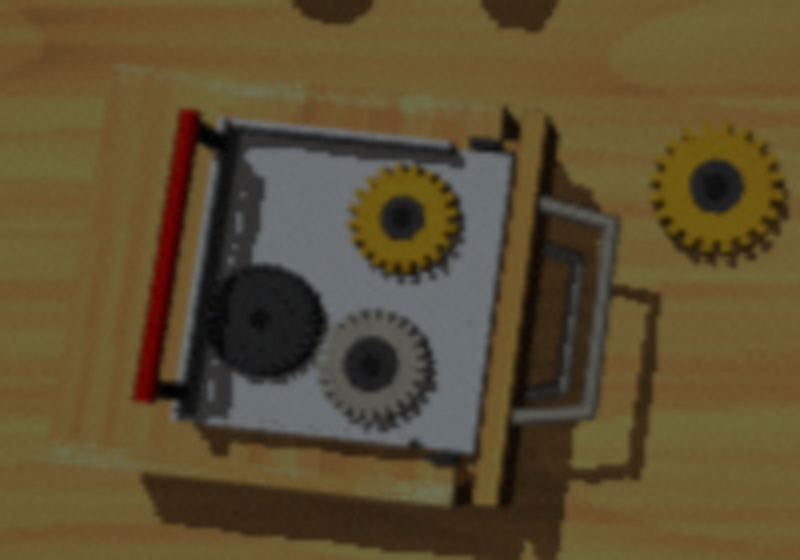

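The crops confirm it: the small brass gear is in the pan with the bright and dark ones, and the larger brass gear on the bench is the look-alike. Now I'll fit the cabinet pose from hand-picked features in both views.

```bash
cat > fit.py <<'E'
from station import env
import numpy as np
from scipy.optimize import least_squares
F=[("scene",(35,80,246),0,(454.75,163.25)),("scene",(35,-80,246),0,(435.25,213.25)),
("top",(35,-80,246),0,(177.25,183)),("top",(35,80,246),0,(166.25,254.75)),
("scene",(120,-120,150),0,(453.75,257.5)),("scene",(120,120,150),0,(480,185)),
("top",(120,-120,150),0,(160,172)),("top",(120,120,150),0,(143,268)),
("scene",(120,-120,0),0,(441.25,280)),
("scene",(-180,55,130),1,(364.5,164.5)),("scene",(-180,-55,130),1,(348,196.25)),
("top",(-180,-55,130),1,(283.25,209.25)),("top",(-180,55,130),1,(278.25,258)),
("top",(-135,-118,147),1,(267,183.75)),("top",(-135,118,147),1,(254.5,281.25)),
("scene",(-135,118,147),1,(388,152.5)),("scene",(-135,-118,147),1,(354.5,219.5))]
C={n:env.get_calibration(n) for n in("scene","top")}
def W(p,l,m):
    x,y,z=np.array(l)/1000.; x-=m*p[3]
    c,s=np.cos(p[2]),np.sin(p[2]); return np.array([p[0]+c*x-s*y,p[1]+s*x+c*y,z])
def proj(n,X):
    q=C[n]["intrinsics"]@(C[n]["R"]@X+C[n]["t"]); return q[:2]/q[2]
def res(p): return np.concatenate([proj(n,W(p,l,m))-np.array(u) for n,l,m,u in F])
r=least_squares(res,[0.5,0.15,1.57,0.0],loss="soft_l1",x_scale=[.1,.1,.1,.01])
if __name__=="__main__":
    print(r.x.round(4)); print(res(r.x).reshape(-1,2).round(1).tolist())
    p=r.x
    for nm,l,m in [("bar",(35,0,246),0),("hinge",(-118,0,154),0),("handle",(-180,0,130),1)]: print(nm,W(p,l,m).round(4), np.hypot(*W(p,l,m)[:2]).round(3))
    for n,uv in [("top",(257,145)),("top",(210,140)),("top",(310,206))]:
        c=C[n]; d=c["R"].T@np.linalg.inv(c["intrinsics"])@np.array([*uv,1]); o=-c["R"].T@c["t"]; print(uv,(o-d*o[2]/d[2]).round(3))
E
python3 fit.py
```

```text
[0.5356 0.1515 1.4775 0.0112]
[[-0.6, -0.6], [-1.4, 0.0], [0.3, -1.1], [-0.2, 0.1], [0.1, 0.6], [0.4, -1.8], [-2.3, -1.9], [-1.7, 1.9], [-0.8, -0.3], [-0.7, 0.2], [-0.0, -1.2], [-0.5, 1.2], [-0.8, -2.0], [-0.4, -1.9], [-0.1, -0.4], [-0.4, -2.2], [-0.2, -2.6]]
bar [0.5388 0.1863 0.246 ] 0.57
hinge [0.5246 0.034  0.154 ] 0.526
handle [ 0.5178 -0.0389  0.13  ] 0.519
(257, 145) [0.773 0.043 0.   ]
(210, 140) [0.787 0.175 0.   ]
(310, 206) [ 0.603 -0.107  0.   ]
```

```bash
cat > h.py <<'E'
from station import env
import numpy as np
from scipy.spatial.transform import Rotation as R
P=np.array([0.5356,0.1515,1.4775]); cx=np.array([np.cos(P[2]),np.sin(P[2]),0]); cy=np.array([-cx[1],cx[0],0])
def w(x,y,z): return np.array([P[0],P[1],0])+cx*x/1000+cy*y/1000+np.array([0,0,z/1000])
def loc(X): d=np.asarray(X)-[P[0],P[1],0]; return np.array([d@cx,d@cy,d[2]])*1000
Rt=np.column_stack([-cx*-1,-cy,[0,0,-1]])  # tool x=+cabinet x, tool y=-cabinet y
def go(X,show=True):
    s=env.sense(); q=s["ee_rot"]; Rc=R.from_quat([q[1],q[2],q[3],q[0]])
    d=Rc.inv().apply(X-s["tool_pos"]); t=(Rc.inv()*R.from_matrix(Rt)).as_rotvec()
    print("lin",(d/.8).round(4),"turn",(t/(np.pi/4)).round(4),"dist",np.linalg.norm(d).round(3))
def st():
    s=env.sense(); print("t",round(s["clock"],2),"loc",loc(s["tool_pos"]).round(1),"F cab x,y,z",np.round([s["contact_force"]@cx,s["contact_force"]@cy,s["contact_force"][2]],1),"gap",round(s["finger_gap"],4))
E
python3 - <<'E'
from h import *
print(np.linalg.det(Rt)); st(); go(w(-168,0,240))
E
```

```text
0.9999999999999998
t 1.2 loc [-769.9  205.2  244.6] F cab x,y,z [-0.5 -0.1  0.3] gap 0.0871
lin [ 0.588  -0.5349  0.0057] turn [ 0.0000e+00  1.0000e-04 -1.3582e+00] dist 0.636
```

carry_out --targets '[{"linear":[0.118,-0.107,0],"turn":[0,0,-0.19],"claw":-1},{"linear":[0.16,-0.145,0],"turn":[0,0,-0.38],"claw":-1},{"linear":[0.2,-0.18,0],"turn":[0,0,-0.57],"claw":-1},{"linear":[0.24,-0.215,0],"turn":[0,0,-0.76],"claw":-1},{"linear":[0.28,-0.25,0],"turn":[0,0,-0.95],"claw":-1}]' --force 30

```text
clock: 1.7
tool_pos: [0.3643, -0.3668, 0.2448]
ee_rot: [0.0, 0.836, 0.549, -0.0]
contact_force: [0.2, -0.6, 0.3]
finger_gap: 0.0551
```

```bash
python3 -c "
from h import *
st(); go(w(-168,0,240))"
```

```text
t 1.7 loc [-532.   122.2  244.8] F cab x,y,z [-0.6 -0.3  0.3] gap 0.0551
lin [0.48   0.0045 0.0057] turn [ 0.0007  0.0009 -0.4006] dist 0.384
```

carry_out --targets '[{"linear":[0.06,0,0],"turn":[0,0,-0.1],"claw":-1},{"linear":[0.12,0,0],"turn":[0,0,-0.2],"claw":-1},{"linear":[0.18,0,0],"turn":[0,0,-0.3],"claw":-1},{"linear":[0.24,0,0],"turn":[0,0,-0.4],"claw":-1},{"linear":[0.3,0,0],"turn":[0,0,-0.4],"claw":-1}]'

```text
clock: 2.2
tool_pos: [0.4607, -0.1471, 0.2449]
ee_rot: [0.001, 0.741, 0.672, -0.0]
contact_force: [0.7, -0.2, -0.4]
finger_gap: 0.0147
```

```bash
python3 -c "
from h import *
st(); go(w(-168,0,240))"
```

```text
t 2.2 loc [-304.3   46.7  244.9] F cab x,y,z [-0.1 -0.7 -0.4] gap 0.0147
lin [0.1707 0.0576 0.0061] turn [ 0.0012  0.0012 -0.0062] dist 0.144
```

carry_out --targets '[{"linear":[0.05,0.02,0],"turn":[0,0,0],"claw":-1},{"linear":[0.1,0.035,0],"turn":[0,0,0],"claw":-1},{"linear":[0.15,0.05,0],"turn":[0,0,-0.005],"claw":-1},{"linear":[0.165,0.055,0],"turn":[0,0,-0.005],"claw":-1},{"linear":[0.165,0.055,0],"turn":[0,0,-0.005],"claw":-1}]'

```text
clock: 2.7
tool_pos: [0.5176, -0.0197, 0.2447]
ee_rot: [-0.0, 0.739, 0.674, 0.0]
contact_force: [0.7, -0.1, 0.1]
finger_gap: 0.0007
```

```bash
python3 -c "
from h import *
import cv2
st(); go(w(-168,0,138))
im=env.grab_frame('wrist'); cv2.imwrite('pics/w1.png',im[:,:,::-1])
im=env.grab_frame('scene'); cv2.imwrite('pics/s1.png',cv2.resize(im[100:280,270:510,::-1],None,fx=3,fy=3))
"
```

```text
t 2.7 loc [-172.1    2.   244.7] F cab x,y,z [ 0.  -0.7  0.1] gap 0.0007
lin [0.005  0.0024 0.1334] turn [ 0.0004 -0.0007  0.0027] dist 0.107
```

View pics/w1.png

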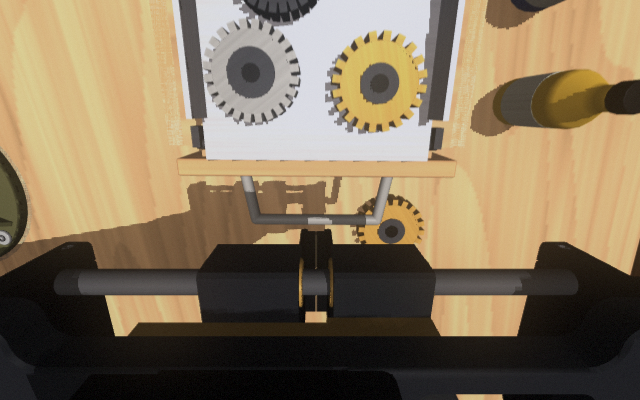

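View pics/s1.png

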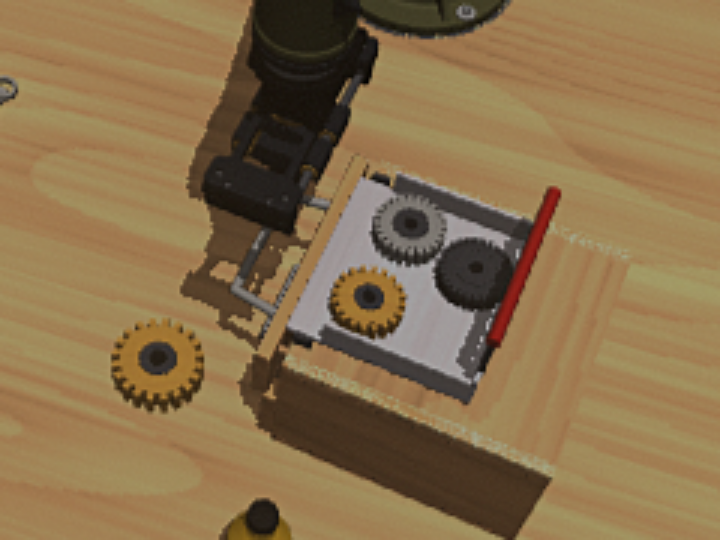

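The wrist view shows the handle bar at row 219 (columns 250–385), the panel's top edge at rows 158–172 and the fingers centred at column 316. I'll check the fit against these before going down.

```bash
python3 -c "
from h import *
c=env.get_calibration('wrist')
for l in [(-191,0,130),(-191,52,130),(-191,-52,130),(-146,118,147),(-146,-118,147),(-146,0,147)]:
    q=c['intrinsics']@(c['R']@w(*l)+c['t']); print(l,(q[:2]/q[2]).round(1))
"
```

```text
(-191, 0, 130) [318.2 216. ]
(-191, 52, 130) [263.2 216.1]
(-191, -52, 130) [373.2 215.9]
(-146, 118, 147) [178.4 173.5]
(-146, -118, 147) [458.5 172.7]
(-146, 0, 147) [318.2 173.1]
```

Agrees within about 3 mm. Descending into the gap.

carry_out --targets '[{"linear":[0.003,0,0.035],"turn":[0,0,0],"claw":-1},{"linear":[0.003,0,0.07],"turn":[0,0,0],"claw":-1},{"linear":[0.003,0,0.105],"turn":[0,0,0],"claw":-1},{"linear":[0.003,0,0.13],"turn":[0,0,0],"claw":-1},{"linear":[0.003,0,0.135],"turn":[0,0,0],"claw":-1}]'

```text
clock: 3.3
tool_pos: [0.5152, -0.0222, 0.1341]
ee_rot: [-0.001, 0.741, 0.671, -0.002]
contact_force: [-0.4, 0.1, -0.9]
finger_gap: 0.0006
```

```bash
python3 -c "
from h import *
st(); go(w(-168,0,138));go(w(-330,0,138))
"
```

```text
t 3.3 loc [-174.9    4.1  134.1] F cab x,y,z [ 0.   0.4 -0.9] gap 0.0006
lin [ 0.0086  0.0051 -0.0049] turn [-0.0061  0.0011 -0.0078] dist 0.009
lin [-0.1939  0.0064 -0.0048] turn [-0.0061  0.0011 -0.0078] dist 0.155
```

carry_out --targets '[{"linear":[-0.018,0.001,-0.003],"turn":[-0.006,0,-0.007],"claw":-1},{"linear":[-0.036,0.002,-0.003],"turn":[-0.006,0,-0.007],"claw":-1},{"linear":[-0.054,0.002,-0.003],"turn":[-0.006,0,-0.007],"claw":-1},{"linear":[-0.072,0.003,-0.003],"turn":[-0.006,0,-0.007],"claw":-1},{"linear":[-0.09,0.003,-0.003],"turn":[-0.006,0,-0.007],"claw":-1}]'

```text
clock: 3.8
tool_pos: [0.5126, -0.0931, 0.1393]
ee_rot: [0.002, 0.739, 0.674, 0.001]
contact_force: [-2.6, 3.4, 0.7]
finger_gap: 0.0002
```

```bash
python3 -c "
from h import *
st(); go(w(-322,0,137))
"
```

```text
t 3.8 loc [-2.457e+02  1.000e-01  1.393e+02] F cab x,y,z [3.1 2.9 0.7] gap 0.0002
lin [-0.0954 -0.0001  0.0029] turn [0.0058 0.0004 0.0026] dist 0.076
```

carry_out --targets '[{"linear":[-0.018,0,0.001],"turn":[0.003,0,0],"claw":-1},{"linear":[-0.036,0,0.001],"turn":[0.003,0,0],"claw":-1},{"linear":[-0.054,0,0.001],"turn":[0.003,0,0],"claw":-1},{"linear":[-0.072,0,0.001],"turn":[0.003,0,0],"claw":-1},{"linear":[-0.085,0,0.001],"turn":[0.003,0,0],"claw":-1}]'

```text
clock: 4.3
tool_pos: [0.5069, -0.1612, 0.1383]
ee_rot: [0.001, 0.739, 0.674, 0.001]
contact_force: [-0.3, 3.3, 2.5]
finger_gap: 0.0003
```

```bash
python3 -c "
from h import *
st(); go(w(-326,0,137))
"
```

```text
t 4.3 loc [-314.    -0.5  138.3] F cab x,y,z [3.2 0.6 2.5] gap 0.0003
lin [-0.0149 -0.0007  0.0017] turn [0.004  0.0011 0.0024] dist 0.012
```

Close to the stop now, so I'll pull in small steps until the force rises.

carry_out --targets '[{"linear":[-0.006,0,0.001],"turn":[0,0,0],"claw":-1},{"linear":[-0.01,0,0.001],"turn":[0,0,0],"claw":-1},{"linear":[-0.014,0,0.001],"turn":[0,0,0],"claw":-1},{"linear":[-0.018,0,0.001],"turn":[0,0,0],"claw":-1},{"linear":[-0.018,0,0.001],"turn":[0,0,0],"claw":-1}]'

```text
clock: 4.8
tool_pos: [0.506, -0.1706, 0.1373]
ee_rot: [-0.0, 0.738, 0.675, 0.002]
contact_force: [-0.1, 7.2, 2.2]
finger_gap: 0.0006
```

```bash
python3 -c "
from h import *
st()
"
```

```text
t 4.8 loc [-323.4   -0.6  137.3] F cab x,y,z [7.2 0.8 2.2] gap 0.0006
```

carry_out --targets '[{"linear":[-0.002,0,0],"turn":[0,0,0],"claw":-1},{"linear":[-0.004,0,0],"turn":[0,0,0],"claw":-1},{"linear":[-0.006,0,0],"turn":[0,0,0],"claw":-1},{"linear":[-0.006,0,0],"turn":[0,0,0],"claw":-1},{"linear":[-0.006,0,0],"turn":[0,0,0],"claw":-1}]'

```text
clock: 5.3
tool_pos: [0.506, -0.1709, 0.1374]
ee_rot: [-0.002, 0.736, 0.676, 0.004]
contact_force: [0.3, 16.0, 5.9]
finger_gap: 0.0
```

```bash
python3 -c "
from h import *
st()
"
```

```text
t 5.3 loc [-323.8   -0.6  137.4] F cab x,y,z [15.9  1.1  5.9] gap 0.0
```

Force rose to 16 N with no further motion, so the drawer is at its stop. Backing off from the handle and lifting.

carry_out --targets '[{"linear":[0.012,0,0],"turn":[0,0,0],"claw":-1},{"linear":[0.022,0,0],"turn":[0,0,0],"claw":-1},{"linear":[0.022,0,-0.05],"turn":[0,0,0],"claw":-1},{"linear":[0.022,0,-0.11],"turn":[0,0,0],"claw":-1},{"linear":[0.022,0,-0.17],"turn":[0,0,0],"claw":-1}]'

```text
clock: 5.8
tool_pos: [0.5056, -0.1613, 0.2745]
ee_rot: [0.001, 0.738, 0.674, 0.0]
contact_force: [0.2, -0.4, -0.3]
finger_gap: 0.0004
```

```bash
python3 -c "
from h import *
st(); go(w(70,0,315))
"
```

```text
t 5.8 loc [-314.3    0.7  274.5] F cab x,y,z [-0.3 -0.2 -0.3] gap 0.0004
lin [ 0.4803  0.0022 -0.0512] turn [0.0016 0.0014 0.0032] dist 0.386
```

carry_out --targets '[{"linear":[0.02,0,-0.05],"turn":[0,0,0],"claw":-1},{"linear":[0.08,0,-0.055],"turn":[0,0,0],"claw":-1},{"linear":[0.14,0,-0.055],"turn":[0,0,0],"claw":-1},{"linear":[0.2,0,-0.055],"turn":[0,0,0],"claw":-1},{"linear":[0.26,0,-0.055],"turn":[0,0,0],"claw":-1}]'

```text
clock: 6.3
tool_pos: [0.525, 0.0472, 0.3176]
ee_rot: [0.002, 0.739, 0.674, 0.001]
contact_force: [0.6, -0.1, 1.2]
finger_gap: 0.0004
```

```bash
python3 -c "
from h import *
st(); go(w(70,0,315))
"
```

```text
t 6.3 loc [-104.8    0.8  317.6] F cab x,y,z [ 0.  -0.6  1.2] gap 0.0004
lin [0.2185 0.0014 0.0028] turn [0.005  0.0025 0.0018] dist 0.175
```

carry_out --targets '[{"linear":[0.06,0,0],"turn":[0,0,0],"claw":-1},{"linear":[0.12,0,0],"turn":[0,0,0],"claw":-1},{"linear":[0.18,0,0],"turn":[0,0,0],"claw":-1},{"linear":[0.213,0,0],"turn":[0,0,0],"claw":-1},{"linear":[0.213,0,0],"turn":[0,0,0],"claw":-1}]'

```text
clock: 6.8
tool_pos: [0.5391, 0.2209, 0.3171]
ee_rot: [-0.0, 0.736, 0.677, 0.001]
contact_force: [-0.7, -0.5, -0.8]
finger_gap: 0.0004
```

```bash
python3 -c "
from h import *
import cv2
st(); go(w(67,0,250))
for n in ['scene','top']:
    im=env.grab_frame(n); cv2.imwrite(f'pics/{n}2.png',cv2.resize(im[120:300,150:510,::-1],None,fx=2,fy=2))
"
```

```text
t 6.8 loc [ 69.5   3.  317.1] F cab x,y,z [-0.6  0.6 -0.8] gap 0.0004
lin [-0.0033  0.0035  0.0838] turn [ 0.0024 -0.0027  0.0134] dist 0.067
```

View pics/scene2.png

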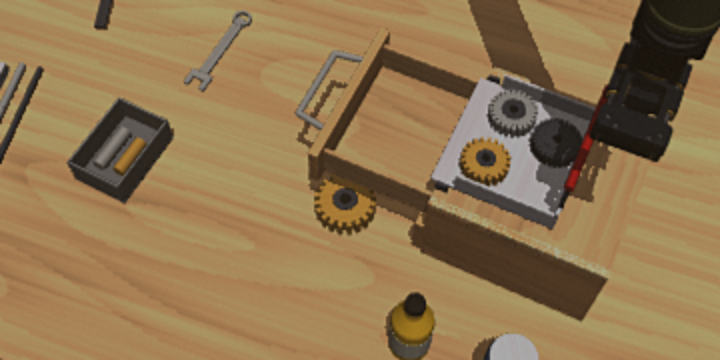

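View pics/top2.png

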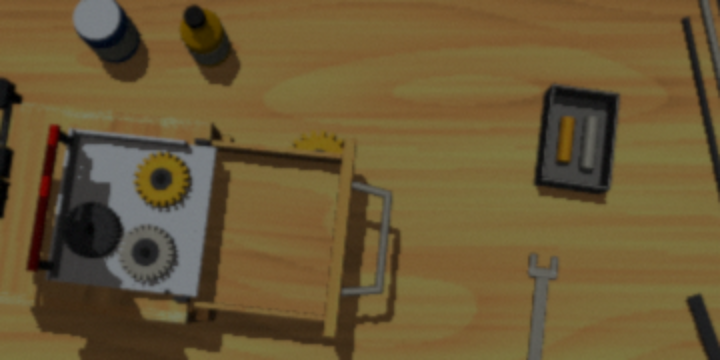

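The drawer is out (scene crop: front at about 350,110), the pan is flat with its gears, and the gripper is behind the red bar. Descending.

carry_out --targets '[{"linear":[0,0.002,0.03],"turn":[0,0,0.006],"claw":-1},{"linear":[0,0.003,0.055],"turn":[0,0,0.006],"claw":-1},{"linear":[0,0.003,0.075],"turn":[0,0,0.006],"claw":-1},{"linear":[0,0.003,0.086],"turn":[0,0,0.006],"claw":-1},{"linear":[0,0.003,0.086],"turn":[0,0,0.006],"claw":-1}]'

```text
clock: 7.4
tool_pos: [0.5427, 0.2144, 0.2474]
ee_rot: [0.001, 0.74, 0.672, -0.0]
contact_force: [0.1, -0.1, -0.8]
finger_gap: 0.0005
```

```bash
python3 -c "
from h import *
st(); go(w(52,0,248))
"
```

```text
t 7.4 loc [ 63.3  -1.2 247.4] F cab x,y,z [-0.  -0.2 -0.8] gap 0.0005
lin [-0.0141 -0.0014 -0.0008] turn [ 0.001   0.0019 -0.0041] dist 0.011
```

```bash
cat >> h.py <<'E'
def bar(th): return -118+153*np.cos(th)-92*np.sin(th), 154+92*np.cos(th)+153*np.sin(th)
def theta():
    L=loc(env.sense()["tool_pos"]); from scipy.optimize import brentq
    return brentq(lambda t: bar(t)[0]+15.5-L[0],-0.4,1.3)
def rows(ths):
    s=env.sense(); q=s["ee_rot"]; Rc=R.from_quat([q[1],q[2],q[3],q[0]])
    t=(Rc.inv()*R.from_matrix(Rt)).as_rotvec()/(np.pi/4)
    print("theta est",round(theta(),3),"turn",t.round(3))
    for th in ths:
        x,z=bar(th); print(round(th,3),(Rc.inv().apply(w(x+15.5,0,z+2)-s["tool_pos"])/.8).round(4))
E
python3 -c "
from h import *
rows([0,.03,.06,.09,.12])"
```

```text
theta est -0.161 turn [ 0.001  0.002 -0.004]
0 [-0.016  -0.0014 -0.0008]
0.03 [-0.0195 -0.0014 -0.0064]
0.06 [-0.0232 -0.0014 -0.012 ]
0.09 [-0.0271 -0.0014 -0.0175]
0.12 [-0.0312 -0.0013 -0.0228]
```

carry_out --targets '[{"linear":[-0.006,-0.001,0],"turn":[0,0,0],"claw":-1},{"linear":[-0.012,-0.001,0],"turn":[0,0,0],"claw":-1},{"linear":[-0.018,-0.001,-0.001],"turn":[0,0,0],"claw":-1},{"linear":[-0.022,-0.001,-0.003],"turn":[0,0,0],"claw":-1},{"linear":[-0.026,-0.001,-0.007],"turn":[0,0,0],"claw":-1}]'

```text
clock: 7.9
tool_pos: [0.5408, 0.1998, 0.2562]
ee_rot: [-0.0, 0.739, 0.674, 0.005]
contact_force: [2.0, 10.0, 1.7]
finger_gap: 0.0005
```

```bash
python3 -c "
from h import *
st();rows(theta()+np.array([.03,.06,.09,.12,.15]))"
```

```text
t 7.9 loc [ 48.6  -0.7 256.2] F cab x,y,z [10.2 -1.1  1.7] gap 0.0005
theta est 0.02 turn [ 0.008 -0.011  0.002]
0.05 [-0.0037 -0.0009  0.0007]
0.08 [-0.0074 -0.0009 -0.0048]
0.11 [-0.0114 -0.0008 -0.0102]
0.14 [-0.0155 -0.0008 -0.0155]
0.17 [-0.0197 -0.0008 -0.0207]
```

carry_out --targets '[{"linear":[-0.005,-0.001,0.001],"turn":[0,0,0],"claw":-1},{"linear":[-0.01,-0.001,-0.003],"turn":[0,0,0],"claw":-1},{"linear":[-0.015,-0.001,-0.009],"turn":[0,0,0],"claw":-1},{"linear":[-0.02,-0.001,-0.015],"turn":[0,0,0],"claw":-1},{"linear":[-0.026,-0.001,-0.022],"turn":[0,0,0],"claw":-1}]'

```text
clock: 8.4
tool_pos: [0.5392, 0.1843, 0.2769]
ee_rot: [-0.001, 0.737, 0.675, 0.01]
contact_force: [3.5, 15.7, 8.5]
finger_gap: 0.0003
```

```bash
python3 -c "
from h import *
st();rows(theta()+np.array([.04,.08,.12,.16,.2]))"
```

```text
t 8.4 loc [ 33.   -0.5 276.9] F cab x,y,z [16.  -2.   8.5] gap 0.0003
theta est 0.167 turn [ 0.016 -0.02   0.007]
0.207 [-0.0059 -0.0006 -0.0009]
0.247 [-0.012  -0.0006 -0.0074]
0.287 [-0.0184 -0.0006 -0.0137]
0.327 [-0.025  -0.0005 -0.0197]
0.367 [-0.0318 -0.0005 -0.0254]
```

carry_out --targets '[{"linear":[-0.004,-0.001,-0.007],"turn":[0.003,-0.005,0.002],"claw":-1},{"linear":[-0.009,-0.001,-0.015],"turn":[0.006,-0.01,0.003],"claw":-1},{"linear":[-0.015,-0.001,-0.022],"turn":[0.006,-0.01,0.003],"claw":-1},{"linear":[-0.021,-0.001,-0.029],"turn":[0.006,-0.01,0.003],"claw":-1},{"linear":[-0.028,-0.001,-0.035],"turn":[0.006,-0.01,0.003],"claw":-1}]'

```text
clock: 8.9
tool_pos: [0.5365, 0.157, 0.3035]
ee_rot: [0.002, 0.739, 0.673, 0.002]
contact_force: [4.6, 8.1, 5.9]
finger_gap: 0.0003
```

```bash
python3 -c "
from h import *
import cv2
st();rows(theta()+np.array([.04,.08,.12,.16,.2]))
im=env.grab_frame('scene'); cv2.imwrite('pics/s3.png',cv2.resize(im[120:300,250:510,::-1],None,fx=3,fy=3))"
```

```text
t 8.9 loc [  5.6  -0.4 303.5] F cab x,y,z [ 8.5 -3.9  5.9] gap 0.0003
theta est 0.379 turn [ 0.008 -0.001 -0.   ]
0.419 [-0.0072 -0.0005  0.0014]
0.459 [-0.0146 -0.0004 -0.0036]
0.499 [-0.0222 -0.0004 -0.0082]
0.539 [-0.03   -0.0004 -0.0126]
0.579 [-0.038  -0.0004 -0.0166]
```

View pics/s3.png

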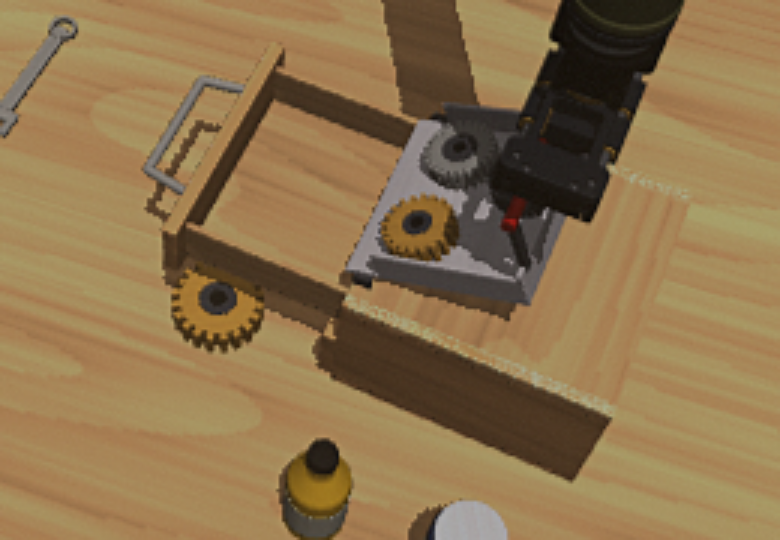

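The pan is at about 0.38 rad, the gears have not moved yet, and the fingers sit squarely behind the bar. Continuing along the arc.

carry_out --targets '[{"linear":[-0.007,0,0],"turn":[0.002,0,0],"claw":-1},{"linear":[-0.014,0,-0.004],"turn":[0.004,0,0],"claw":-1},{"linear":[-0.021,0,-0.008],"turn":[0.004,0,0],"claw":-1},{"linear":[-0.028,0,-0.013],"turn":[0.004,0,0],"claw":-1},{"linear":[-0.035,0,-0.017],"turn":[0.004,0,0],"claw":-1}]'

```text
clock: 9.45
tool_pos: [0.5324, 0.1276, 0.3162]
ee_rot: [0.001, 0.74, 0.673, -0.001]
contact_force: [1.9, 4.3, 3.6]
finger_gap: 0.0006
```

```bash
python3 -c "
from h import *
st();rows(theta()+np.array([.04,.08,.12,.16,.2]))"
```

```text
t 9.45 loc [-24.1   0.9 316.2] F cab x,y,z [ 4.5 -1.5  3.6] gap 0.0006
theta est 0.575 turn [-0.001  0.004 -0.002]
0.615 [-0.0081  0.0011 -0.004 ]
0.655 [-0.0164  0.0012 -0.0074]
0.695 [-0.0247  0.0012 -0.0105]
0.735 [-0.0332  0.0012 -0.0132]
0.775 [-0.0418  0.0012 -0.0156]
```

carry_out --targets '[{"linear":[-0.007,0.001,-0.003],"turn":[0,0,0],"claw":-1},{"linear":[-0.014,0.001,-0.006],"turn":[0,0,0],"claw":-1},{"linear":[-0.021,0.001,-0.009],"turn":[0,0,0],"claw":-1},{"linear":[-0.028,0.001,-0.012],"turn":[0,0,0],"claw":-1},{"linear":[-0.035,0.001,-0.014],"turn":[0,0,0],"claw":-1}]'

```text
clock: 9.95
tool_pos: [0.5297, 0.0956, 0.325]
ee_rot: [0.001, 0.741, 0.672, -0.005]
contact_force: [0.5, 0.8, 1.3]
finger_gap: 0.0003
```

```bash
python3 -c "
from h import *
import cv2
st();rows(theta()+np.array([.04,.08,.12,.16,.2]))
im=env.grab_frame('scene'); cv2.imwrite('pics/s4.png',cv2.resize(im[120:300,250:510,::-1],None,fx=3,fy=3))"
```

```text
t 9.95 loc [-56.2   0.6 325. ] F cab x,y,z [ 0.9 -0.5  1.3] gap 0.0003
theta est 0.767 turn [-0.007  0.011 -0.006]
0.807 [-0.0087  0.0008 -0.0063]
0.847 [-0.0175  0.0008 -0.0081]
0.887 [-0.0263  0.0009 -0.0094]
0.927 [-0.0352  0.0009 -0.0104]
0.967 [-0.0441  0.001  -0.0111]
```

View pics/s4.png

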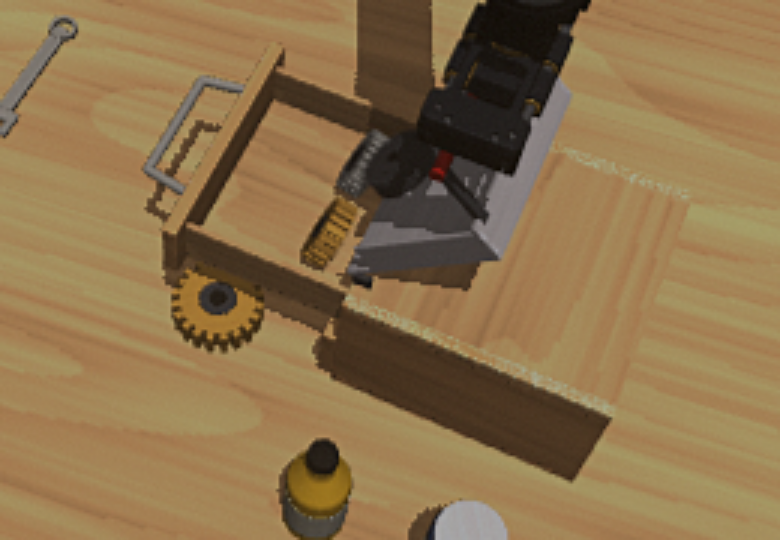

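At about 0.77 rad the steel and brass gears are going over the lip and the dark one follows. On to about 0.95 rad, slowly.

carry_out --targets '[{"linear":[-0.006,0.001,-0.004],"turn":[-0.003,0.005,-0.003],"claw":-1},{"linear":[-0.012,0.001,-0.006],"turn":[-0.006,0.01,-0.005],"claw":-1},{"linear":[-0.018,0.001,-0.008],"turn":[-0.006,0.01,-0.005],"claw":-1},{"linear":[-0.024,0.001,-0.009],"turn":[-0.006,0.01,-0.005],"claw":-1},{"linear":[-0.03,0.001,-0.01],"turn":[-0.006,0.01,-0.005],"claw":-1}]'

```text
clock: 10.5
tool_pos: [0.5281, 0.0723, 0.333]
ee_rot: [-0.0, 0.739, 0.673, -0.0]
contact_force: [-1.9, 0.8, 0.4]
finger_gap: 0.0007
```

```bash
python3 -c "
from h import *
import cv2
st();rows(np.array([.9,.95,1.0]))
for n in ['scene','top']:
    im=env.grab_frame(n); cv2.imwrite(f'pics/{n}5.png',cv2.resize(im[120:300,150:510,::-1],None,fx=2,fy=2))
"
```

```text
t 10.5 loc [-7.95e+01  1.00e-01  3.33e+02] F cab x,y,z [0.7 1.9 0.4] gap 0.0007
theta est 0.9 turn [-0.001  0.    -0.   ]
0.9 [0.0001 0.0001 0.    ]
0.95 [-0.011   0.0001 -0.0011]
1.0 [-0.0222  0.0001 -0.0018]
```

View pics/scene5.png

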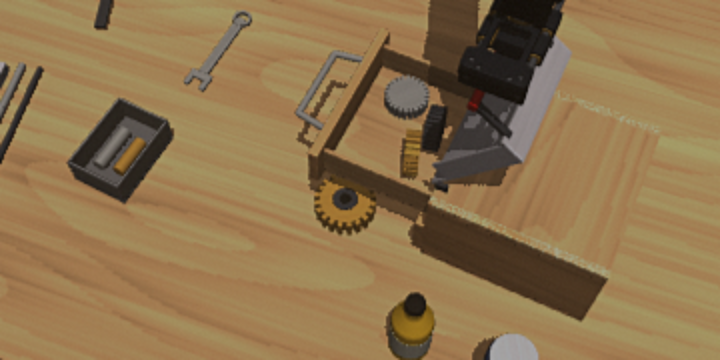

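View pics/top5.png

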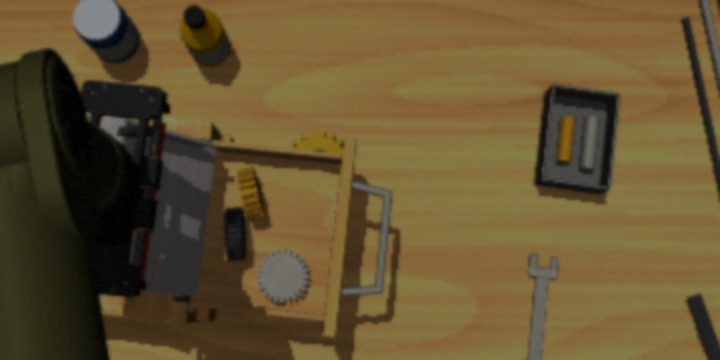

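All three gears are in the drawer, steel lying flat, brass and dark on edge. Pausing to let them settle before lowering.

carry_out --targets '[{"linear":[-0.002,0,0],"turn":[0,0,0],"claw":-1},{"linear":[-0.002,0,0],"turn":[0,0,0],"claw":-1},{"linear":[-0.002,0,0],"turn":[0,0,0],"claw":-1},{"linear":[-0.002,0,0],"turn":[0,0,0],"claw":-1},{"linear":[-0.002,0,0],"turn":[0,0,0],"claw":-1}]'

```text
clock: 11.1
tool_pos: [0.5282, 0.0715, 0.3332]
ee_rot: [-0.0, 0.739, 0.673, -0.0]
contact_force: [0.9, 1.6, 0.2]
finger_gap: 0.0006
```

```bash
python3 -c "
from h import *
import cv2
st();rows(theta()-np.array([.03,.06,.09,.12,.15]))
a=env.grab_frame('scene')[120:250,280:460,::-1];b=env.grab_frame('top')[160:300,200:360,::-1]
cv2.imwrite('pics/c6.png',cv2.hconcat([cv2.resize(a,(400,290)),cv2.resize(b,(400,290))]))
"
```

```text
t 11.1 loc [-8.040e+01 -1.000e-01  3.332e+02] F cab x,y,z [ 1.7 -0.8  0.2] gap 0.0006
theta est 0.905 turn [-0.001 -0.     0.   ]
0.875 [ 0.0066 -0.0001  0.001 ]
0.845 [ 0.0132 -0.0001  0.0021]
0.815 [ 0.0198 -0.0001  0.0034]
0.785 [ 0.0263 -0.0001  0.0049]
0.755 [ 0.0328 -0.0001  0.0067]
```

View pics/c6.png

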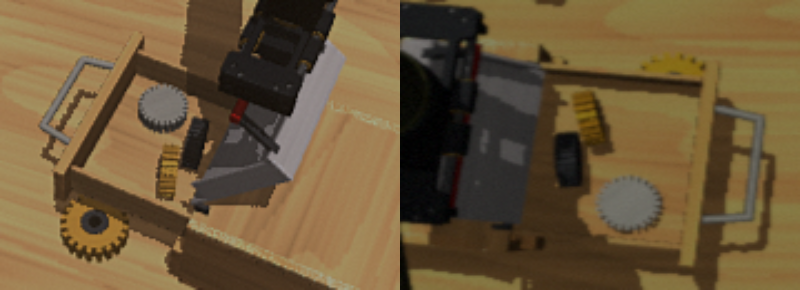

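They are settled in the drawer. Lowering slowly with the fingers behind the bar.

carry_out --targets '[{"linear":[0.006,0,0.001],"turn":[0,0,0],"claw":-1},{"linear":[0.013,0,0.002],"turn":[0,0,0],"claw":-1},{"linear":[0.02,0,0.004],"turn":[0,0,0],"claw":-1},{"linear":[0.027,0,0.005],"turn":[0,0,0],"claw":-1},{"linear":[0.034,0,0.007],"turn":[0,0,0],"claw":-1}]'

```text
clock: 11.7
tool_pos: [0.5306, 0.0991, 0.3274]
ee_rot: [-0.0, 0.739, 0.674, -0.0]
contact_force: [0.6, 1.4, -0.3]
finger_gap: 0.0007
```

```bash
python3 -c "
from h import *
st();rows(theta()-np.array([.03,.06,.09,.12,.15,.18,.21]))
"
```

```text
t 11.7 loc [-5.260e+01  1.000e-01  3.274e+02] F cab x,y,z [ 1.4 -0.5 -0.3] gap 0.0007
theta est 0.746 turn [-0.001 -0.     0.001]
0.716 [0.0064 0.0001 0.0019]
0.686 [0.0127 0.0001 0.0041]
0.656 [0.019  0.0001 0.0064]
0.626 [0.0252 0.0001 0.0089]
0.596 [0.0313 0.0001 0.0117]
0.566 [0.0374 0.0001 0.0146]
0.536 [0.0433 0.0001 0.0176]
```

carry_out --targets '[{"linear":[0.007,0,0.002],"turn":[0,0,0],"claw":-1},{"linear":[0.014,0,0.004],"turn":[0,0,0],"claw":-1},{"linear":[0.022,0,0.007],"turn":[0,0,0],"claw":-1},{"linear":[0.029,0,0.01],"turn":[0,0,0],"claw":-1},{"linear":[0.036,0,0.014],"turn":[0,0,0],"claw":-1}]'

```text
clock: 12.2
tool_pos: [0.5334, 0.1278, 0.3163]
ee_rot: [-0.0, 0.739, 0.673, 0.0]
contact_force: [0.7, 2.3, 1.8]
finger_gap: 0.0002
```

```bash
python3 -c "
from h import *
st();rows(theta()-np.array([.03,.06,.09,.12,.15,.18,.21]))
"
```

```text
t 12.2 loc [-23.7  -0.  316.3] F cab x,y,z [ 2.4 -0.4  1.8] gap 0.0002
theta est 0.573 turn [-0.001 -0.001  0.   ]
0.543 [ 0.006  -0.0001  0.0032]
0.513 [ 0.0118 -0.0001  0.0064]
0.483 [ 0.0176 -0.0001  0.0098]
0.453 [ 0.0233 -0.0001  0.0134]
0.423 [ 0.0288 -0.      0.0171]
0.393 [ 0.0343 -0.      0.021 ]
0.363 [ 0.0396 -0.      0.0251]
```

carry_out --targets '[{"linear":[0.006,0,0.003],"turn":[0,0,0],"claw":-1},{"linear":[0.012,0,0.007],"turn":[0,0,0],"claw":-1},{"linear":[0.019,0,0.011],"turn":[0,0,0],"claw":-1},{"linear":[0.025,0,0.015],"turn":[0,0,0],"claw":-1},{"linear":[0.031,0,0.019],"turn":[0,0,0],"claw":-1}]'

```text
clock: 12.7
tool_pos: [0.5358, 0.1525, 0.3011]
ee_rot: [-0.0, 0.739, 0.673, 0.0]
contact_force: [0.6, 2.1, 0.8]
finger_gap: 0.0003
```

```bash
python3 -c "
from h import *
st();rows(theta()-np.array([.03,.06,.09,.12,.15,.18,.21]))
"
```

```text
t 12.7 loc [ 1.000e+00 -1.000e-01  3.011e+02] F cab x,y,z [ 2.1 -0.4  0.8] gap 0.0003
theta est 0.411 turn [-0.    -0.001  0.   ]
0.381 [ 0.0054 -0.0002  0.0035]
0.351 [ 0.0107 -0.0002  0.0076]
0.321 [ 0.0158 -0.0002  0.0119]
0.291 [ 0.0208 -0.0002  0.0163]
0.261 [ 0.0257 -0.0002  0.0209]
0.231 [ 0.0305 -0.0002  0.0256]
0.201 [ 0.035  -0.0002  0.0305]
```

carry_out --targets '[{"linear":[0.0055,0,0.004],"turn":[0,0,0],"claw":-1},{"linear":[0.011,0,0.008],"turn":[0,0,0],"claw":-1},{"linear":[0.0165,0,0.012],"turn":[0,0,0],"claw":-1},{"linear":[0.0215,0,0.017],"turn":[0,0,0],"claw":-1},{"linear":[0.0265,0,0.022],"turn":[0,0,0],"claw":-1}]'

```text
clock: 13.2
tool_pos: [0.5379, 0.1733, 0.2833]
ee_rot: [-0.0, 0.739, 0.673, 0.0]
contact_force: [1.8, 3.9, 1.7]
finger_gap: 0.0004
```

```bash
python3 -c "
from h import *
st();rows(theta()-np.array([.03,.06,.09,.12,.15,.18,.21]))
"
```

```text
t 13.2 loc [ 2.190e+01 -2.000e-01  2.833e+02] F cab x,y,z [ 4.1 -1.4  1.7] gap 0.0004
theta est 0.258 turn [-0.    -0.001 -0.   ]
0.228 [ 0.0047 -0.0003  0.0038]
0.198 [ 0.0093 -0.0003  0.0087]
0.168 [ 0.0137 -0.0003  0.0137]
0.138 [ 0.018  -0.0003  0.0189]
0.108 [ 0.0222 -0.0003  0.0242]
0.078 [ 0.0261 -0.0003  0.0295]
0.048 [ 0.0299 -0.0003  0.0351]
```

carry_out --targets '[{"linear":[0.0045,0,0.004],"turn":[0,0,0],"claw":-1},{"linear":[0.009,0,0.009],"turn":[0,0,0],"claw":-1},{"linear":[0.013,0,0.013],"turn":[0,0,0],"claw":-1},{"linear":[0.0165,0,0.017],"turn":[0,0,0],"claw":-1},{"linear":[0.019,0,0.021],"turn":[0,0,0],"claw":-1}]'

```text
clock: 13.7
tool_pos: [0.5392, 0.1883, 0.2665]
ee_rot: [-0.0, 0.739, 0.673, 0.0]
contact_force: [3.0, 3.9, 0.9]
finger_gap: 0.0005
```

```bash
python3 -c "
from h import *
st();rows(theta()-np.array([.03,.06,.09,.12,.15,.18,.21]))
"
```

```text
t 13.7 loc [ 3.700e+01 -2.000e-01  2.665e+02] F cab x,y,z [ 4.1 -2.6  0.9] gap 0.0005
theta est 0.132 turn [-0.    -0.001 -0.   ]
0.102 [ 0.0041 -0.0002  0.0042]
0.072 [ 0.008  -0.0002  0.0096]
0.042 [ 0.0118 -0.0002  0.0151]
0.012 [ 0.0154 -0.0002  0.0208]
-0.018 [ 0.0188 -0.0002  0.0265]
-0.048 [ 0.0221 -0.0002  0.0324]
-0.078 [ 0.0252 -0.0002  0.0383]
```

Now slower, about 0.012 rad per row, until the pull disappears.

carry_out --targets '[{"linear":[0.002,0,0.002],"turn":[0,0,0],"claw":-1},{"linear":[0.004,0,0.0045],"turn":[0,0,0],"claw":-1},{"linear":[0.006,0,0.007],"turn":[0,0,0],"claw":-1},{"linear":[0.0075,0,0.009],"turn":[0,0,0],"claw":-1},{"linear":[0.009,0,0.011],"turn":[0,0,0],"claw":-1}]'

```text
clock: 14.2
tool_pos: [0.5397, 0.195, 0.2578]
ee_rot: [-0.0, 0.739, 0.673, -0.0]
contact_force: [2.4, 1.7, 0.3]
finger_gap: 0.0007
```

```bash
python3 -c "
from h import *
st();rows([0.03,0])
"
```

```text
t 14.2 loc [ 4.370e+01 -1.000e-01  2.578e+02] F cab x,y,z [ 1.9 -2.2  0.3] gap 0.0007
theta est 0.07 turn [-0.001  0.    -0.   ]
0.03 [ 0.005  -0.0001  0.0065]
0 [ 0.0085 -0.0001  0.0122]
```

carry_out --targets '[{"linear":[0.001,0,0.001],"turn":[0,0,0],"claw":-1},{"linear":[0.002,0,0.0025],"turn":[0,0,0],"claw":-1},{"linear":[0.003,0,0.0035],"turn":[0,0,0],"claw":-1},{"linear":[0.004,0,0.005],"turn":[0,0,0],"claw":-1},{"linear":[0.005,0,0.006],"turn":[0,0,0],"claw":-1}]'

```text
clock: 14.7
tool_pos: [0.5396, 0.1989, 0.2527]
ee_rot: [-0.0, 0.739, 0.673, -0.001]
contact_force: [0.5, 0.9, -1.1]
finger_gap: 0.0008
```

```bash
python3 -c "
from h import *
st();rows([0.03,0])
"
```

```text
t 14.7 loc [ 47.5   0.4 252.7] F cab x,y,z [ 0.9 -0.4 -1.1] gap 0.0008
theta est 0.031 turn [-0.003  0.001 -0.   ]
0.03 [0.0002 0.0005 0.0002]
0 [0.0037 0.0005 0.0059]
```

carry_out --targets '[{"linear":[0.001,0,0.001],"turn":[0,0,0],"claw":-1},{"linear":[0.002,0,0.0025],"turn":[0,0,0],"claw":-1},{"linear":[0.003,0,0.004],"turn":[0,0,0],"claw":-1},{"linear":[0.004,0,0.005],"turn":[0,0,0],"claw":-1},{"linear":[0.005,0,0.006],"turn":[0,0,0],"claw":-1}]'

```text
clock: 15.2
tool_pos: [0.5403, 0.2032, 0.2482]
ee_rot: [-0.0, 0.739, 0.673, -0.0]
contact_force: [0.4, 1.7, -0.3]
finger_gap: -0.0
```

carry_out --targets '[{"linear":[0.001,0,0],"turn":[0,0,0],"claw":-1},{"linear":[0.003,0,0],"turn":[0,0,0],"claw":-1},{"linear":[0.005,0,0],"turn":[0,0,0],"claw":-1},{"linear":[0.01,0,0],"turn":[0,0,0],"claw":-1},{"linear":[0.016,0,0],"turn":[0,0,0],"claw":-1}]'

```text
clock: 15.7
tool_pos: [0.5418, 0.2158, 0.2485]
ee_rot: [-0.0, 0.74, 0.673, -0.0]
contact_force: [0.7, -0.1, 0.1]
finger_gap: 0.0003
```

```bash
python3 -c "
from h import *
import cv2
st()
a=env.grab_frame('scene')[120:270,280:480,::-1]
cv2.imwrite('pics/c7.png',cv2.resize(a,(800,600)))
"
```

```text
t 15.7 loc [ 6.460e+01 -2.000e-01  2.485e+02] F cab x,y,z [-0.  -0.7  0.1] gap 0.0003
```

View pics/c7.png

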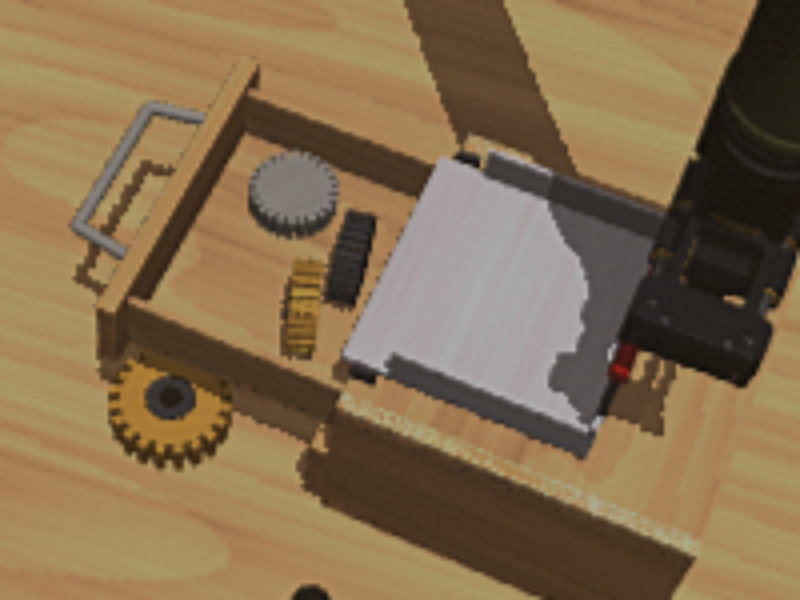

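The pan lies flat and empty, and all three gears are in the drawer (steel at 293,190, dark at 350,258 and brass at 302,308 in the crop). Lifting clear and checking the drawer.

carry_out --targets '[{"linear":[0.002,0,-0.03],"turn":[0,0,0],"claw":-1},{"linear":[0.002,0,-0.07],"turn":[0,0,0],"claw":-1},{"linear":[0.002,0,-0.11],"turn":[0,0,0],"claw":-1},{"linear":[0.002,0,-0.14],"turn":[0,0,0],"claw":-1},{"linear":[0.002,0,-0.14],"turn":[0,0,0],"claw":-1}]'

```text
clock: 16.25
tool_pos: [0.543, 0.2187, 0.3642]
ee_rot: [0.001, 0.739, 0.673, 0.003]
contact_force: [0.3, 1.1, -0.1]
finger_gap: 0.0003
```

```bash
python3 -c "
from h import *
import cv2
st()
for n in ['scene','top']:
    im=env.grab_frame(n)[:,:,::-1].copy(); c=env.get_calibration(n)
    pts=[(-340,55,130),(-340,-55,130),(-295,118,147),(-295,-118,147),(35,80,246),(35,-80,246)]
    o=cv2.resize(im,None,fx=4,fy=4,interpolation=cv2.INTER_CUBIC)
    for l in pts:
        q=c['intrinsics']@(c['R']@w(*l)+c['t']); u=4*q[:2]/q[2]; cv2.circle(o,(int(u[0]+2),int(u[1]+2)),5,(0,255,0),1)
    r=(500,1080,1200,1920) if n=='scene' else (640,1180,600,1400)
    cv2.imwrite(f'pics/{n}8.png',o[r[0]:r[1],r[2]:r[3]])
    cv2.imwrite(f'pics/{n}8f.png',im)
"
```

```text
t 16.25 loc [ 67.6  -1.1 364.2] F cab x,y,z [ 1.1 -0.2 -0.1] gap 0.0003
```

View pics/scene8.png

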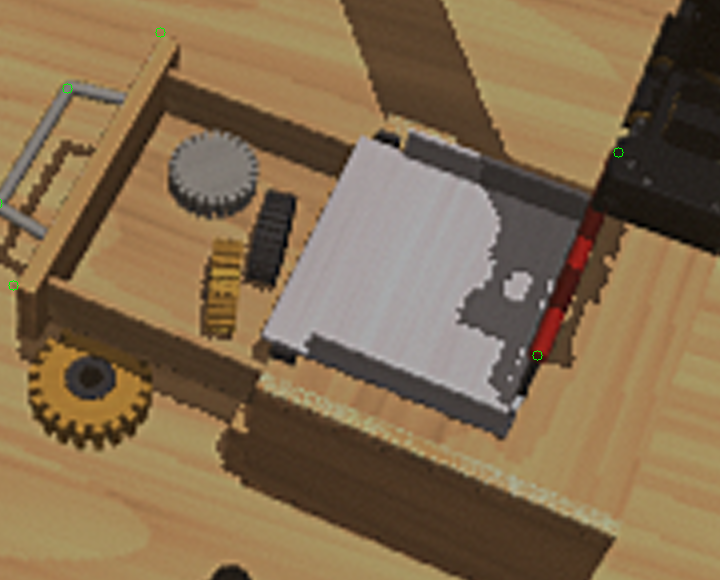

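View pics/top8.png

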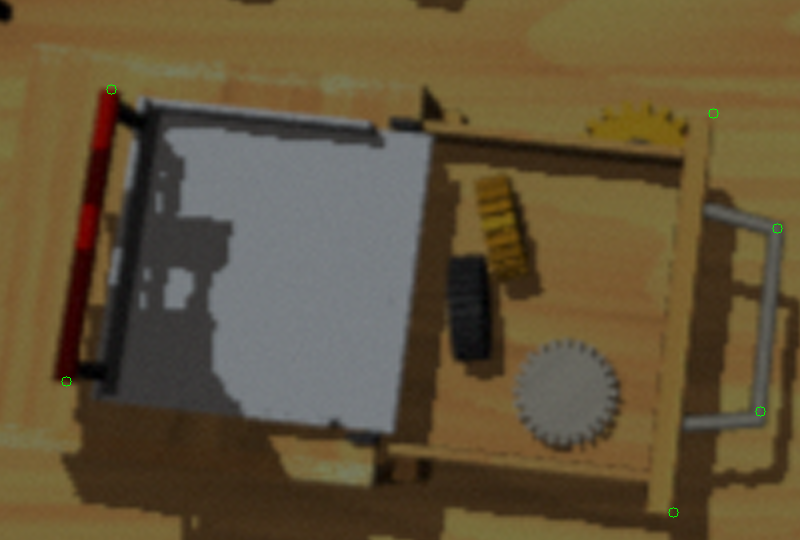

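View pics/scene8f.png

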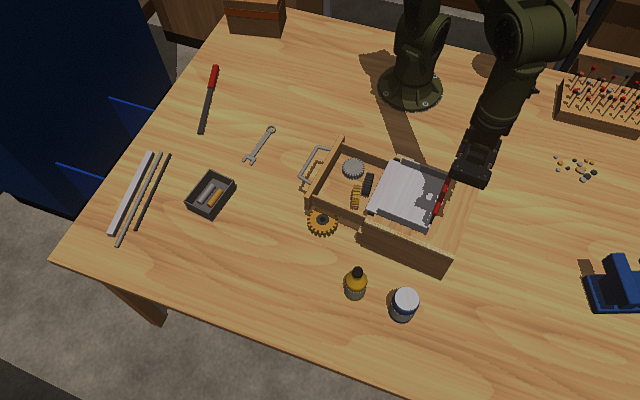

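```bash
python3 -c "
import cv2,numpy as np
for n,(r0,r1,c0,c1) in {'scene':(138,190,298,345),'top':(205,275,318,352)}.items():
    a=cv2.imread(f'pics/{n}2.png'); b=cv2.resize(cv2.imread(f'pics/{n}8f.png')[120:300,150:510],None,fx=2,fy=2)
    s=np.s_[2*(r0-120):2*(r1-120),2*(c0-150):2*(c1-150)]
    g=[np.float32(cv2.cvtColor(x[s],cv2.COLOR_BGR2GRAY)) for x in(a,b)]
    print(n,cv2.phaseCorrelate(*g,cv2.createHanningWindow(g[0].shape[::-1],cv2.CV_32F)), 'half px; mean absdiff',abs(g[0]-g[1]).mean())
from h import *
st()
"
```

```text
scene ((0.0364847136342874, -0.0072906626929949425), 0.8434689022876598) half px; mean absdiff 2.2793577
top ((0.02782423674390344, -0.02458104216569268), 0.9323474212929055) half px; mean absdiff 1.9388655
t 16.35 loc [ 6.650e+01 -1.000e-01  3.604e+02] F cab x,y,z [-0.3 -0.2  0. ] gap 0.0006
```

The drawer has not moved since it reached its stop, the pan is flat, and nothing else moved. Handing in.

```bash
python3 -c "
from station import env
print(env.job_done())"
```

```text
the job is handed in; nothing more can be done
None
```

The job is done and handed in at about 16.4 s of the 64 s allowed; the hand-in itself gives no verdict.

- **Drawer:** I hooked the closed fingers behind the top drawer's handle and pulled until it would not move further; the force rose to 16 N at the stop.
- **Pan:** I pulled the red bar forward along its arc to about 0.9 rad until all three gear blanks had slid into the drawer. I then lowered the pan with the fingers kept behind the bar until the pull faded to about 1 N.

**Last checks:**
- **Pan and gears:** The pictures show the pan flat and empty, with all three gear blanks inside the drawer. The bright one lies flat; the small brass and dark ones stand on edge.
- **Drawer position:** The handle is within about 1 px of where it should be with the drawer fully out. It did not shift between the pull and hand-in (under 0.1 px in the scene view).
- **Everything else:** By eye, the can, bottle, wrench, tub and the larger brass look-alike gear are where they started. I saw no sign of the lower drawer opening, but I did not measure it.
- **Robot:** The gripper is well above the cabinet, touching nothing.

**Disagreements:** My fit put the handle about 3 mm from where the wrist camera saw it. By the finger position, the pull faded at about 0.03 rad where I expected 0. Both were small, and the pictures settled them.

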